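Pack a takeaway order into the divided tray

TASK

Gather this order into the grey divided tray: one of the two lidded dip tubs in each of the two equal pockets, the metal fork lying in the long narrow slot, and then, last of all because it is hot, the meal box lying lengthwise in the large bay. Everything should sit flat on the tray's floor between its ribs; keep the tubs and the meal box upright all the while. The open ramekins, the thermometer and the tin are not part of the order: leave them standing where they are.

Things in the scene. Friction and masses are not known exactly. Their poses are not given: they have to be found in the camera images.
- tray: grey tray, fixed, 240 x 216 mm (own x, y), any yaw. Origin: centre of underside. Floor top z 3; rim and 4 mm ribs to z 11. Bays, own frame, mm, centre (x, y), size x by y: tub pockets (-72, -45) and (20, -45), 88 x 118; box bay (-26, 61), 180 x 86; fork slot (92, 0), 48 x 208, long way along y. Slot walls open for fingers at y -37 to 37; rib between tubs and box, y = 16, ends at x = 34.
- meal_box: closed white folding-carton meal box, 133 (own x) x 64 (own y) x 60 mm high, about 0.15 kg. Origin: centre of its underside, z up. Grip it across the 64 mm.
- dip_tub_a: round plastic dip tub, closed with a flat white lid; 37 mm high, lid (top 5 mm) 64 mm across, body tapering to the foot; a small tab at the lid's -y side (73 mm overall in y). Origin: middle of the overall length on the underside, so the lid's centre lies 3 mm to +y of it. z up. Grip the lid edge along own x.
- dip_tub_b: a second lidded dip tub, same shape and size as dip_tub_a (other contents), same origin and axes.
- fork: metal table fork lying flat, 193 (own x, its length) x 26 (own y) x 15 mm high, 0.04 kg. Origin: centre of its underside, z up. Grip it across the 26 mm at its middle.
- ramekin_a: open round steel ramekin without lid, 67 mm across, 52 mm high, empty. Origin: centre of its underside. Does not belong to the order.
- ramekin_b: a second ramekin just like ramekin_a. Does not belong to the order.
- thermometer: probe thermometer lying flat, blue flat handle (26 wide, own +y half) and thin needle (own -y half), 220 (own y) x 26 x 17 mm. Origin: centre of its underside. Does not belong to the order.
- tin: closed round food tin standing upright, 57 mm across, 72 mm high. Origin: centre of its underside. Does not belong to the order.
Not all that is in view belongs to the job. What is shaped like the dip_tub_b but red or turquoise is not meant.

How it is judged:
On the way, in this order (a step that is already met when the one before it is completed fails the run):
1. both tubs stand in their pockets and the fork lies in its slot, let go, before the meal box is in ((((x of dip_tub_a in the frame of tray between -0.096 and -0.048 m and y of dip_tub_a in the frame of tray between -0.083 and -0.007 m and z of dip_tub_a in the frame of tray between 0 and 0.0065 m and angle between dip_tub_a's own z axis and vertical below 0.12 rad and linear speed of dip_tub_a below 0.03 m/s and contact force between the fingers and dip_tub_a below 0.05 N) and (x of dip_tub_b in the frame of tray between -0.004 and 0.044 m and y of dip_tub_b in the frame of tray between -0.083 and -0.007 m and z of dip_tub_b in the frame of tray between 0 and 0.0065 m and angle between dip_tub_b's own z axis and vertical below 0.12 rad and linear speed of dip_tub_b below 0.03 m/s and contact force between the fingers and dip_tub_b below 0.05 N)) or ((x of dip_tub_b in the frame of tray between -0.096 and -0.048 m and y of dip_tub_b in the frame of tray between -0.083 and -0.007 m and z of dip_tub_b in the frame of tray between 0 and 0.0065 m and angle between dip_tub_b's own z axis and vertical below 0.12 rad and linear speed of dip_tub_b below 0.03 m/s and contact force between the fingers and dip_tub_b below 0.05 N) and (x of dip_tub_a in the frame of tray between -0.004 and 0.044 m and y of dip_tub_a in the frame of tray between -0.083 and -0.007 m and z of dip_tub_a in the frame of tray between 0 and 0.0065 m and angle between dip_tub_a's own z axis and vertical below 0.12 rad and linear speed of dip_tub_a below 0.03 m/s and contact force between the fingers and dip_tub_a below 0.05 N))) and x of fork in the frame of tray between 0.076 and 0.108 m and y of fork in the frame of tray between -0.014 and 0.014 m and z of fork in the frame of tray between 0 and 0.0065 m and angle between fork's own z axis and vertical below 0.12 rad and linear speed of fork below 0.03 m/s and contact force between the fingers and fork below 0.05 N and angle between the x axis of fork and the y axis of tray, either way round below 0.2 rad), for 0.2 s.
2. the meal box lies in its bay, let go (x of meal_box in the frame of tray between -0.056 and 0.004 m and y of meal_box in the frame of tray between 0.045 and 0.077 m and z of meal_box in the frame of tray between 0 and 0.0065 m and angle between meal_box's own z axis and vertical below 0.12 rad and linear speed of meal_box below 0.03 m/s and contact force between the fingers and meal_box below 0.05 N and angle between the x axis of meal_box and the x axis of tray, either way round below 0.2 rad), for 0.2 s.
At the end, for the whole second after the job is handed in: Tubs one per pocket (within 24 mm in tray x, 38 mm in y of its centre), fork in slot (16 x, 14 y, 0.2 rad), box in bay (30 x, 16 y, 0.2 rad); undersides < 6.5 mm above the tray's, tilt < 0.12 rad, let go, at rest; ramekins, thermometer, tin within 25 mm of their starts (all of step 1 and all of step 2 and distance of each of ramekin_a, ramekin_b, thermometer, tin from where it was at the start of the episode below 0.025 m); the robot touches nothing.
It fails at once if a bystander (ramekin, thermometer, tin) moved by more than 25 mm (distance of any of ramekin_a, ramekin_b, thermometer, tin from where it was at the start of the episode above 0.025 m).
It fails at once if a dip tub or the meal box tipped by more than 0.6 rad (angle between any of dip_tub_a, dip_tub_b, meal_box's own z axis and vertical above 0.6 rad).
It also fails if it takes over 106 s, if anything falls off the work surface, if the arm or the gripper's body presses on something with over 40 N, if the wrist force passes 120 N, or if a joint passes its speed limit or range.

ROBOT

A 6-joint arm with a two-finger parallel gripper is mounted at the origin on a cart in front of the work surface, level with it; the furniture and walls round the work are solid. World frame = base frame: x ahead of the robot, y to its left, z up, the work surface at z = 0. Lengths are in m, angles in rad, forces in N, time in s.
With the tool pointing down it reaches from about 0.35 to 0.775 m from the base axis. Payload 5.5 kg.
Tool frame: the origin (TCP) lies midway between the tips of the shut fingers; the grasp point (between the pads) lies 19 mm behind it; z points along the fingers, y is the line along which they close (so a half turn about z gives the same grasp; the last joint's range is limited). The gripper opens to 85 mm and grips with 20 to 120 N. Pads are 22 mm wide; open, the fingers measure 114 mm over their backs; the gripper's body (76 mm by 85 mm) begins 54 mm behind the grasp point. The pads swing forward as they close: fully open they stand 13 mm farther back than shut.
Start: joints at [0.993, 0.313, 0.046, 1.304, 0, 1.431], TCP at [0.244, 0.521, 0.231] pointing down, gripper open.
Joint ranges: [-2.76, 2.76], [-0.86, 1.69], [-1.03, 1.26], [-2.2, 2.34], [-1.47, 1.5], [-3.14, 3.14]. Speed limits (rad/s): [2.57, 2.57, 3.14, 3.14, 3.14, 3.14].

INTERFACE

Orientations are given as a unit quaternion [w, x, y, z].
In Python, from workcell import env gives the robot as it stands.
- The arm moves only by the tool move_arm, never from a script. Its argument "targets" is a list of rows, each a list of 3 entries, a list of its own where there are three numbers: the shift along the tool's x, y, z in mm, then the turn, a rotation vector about the tool's x, y, z in units of 10 degrees (1.0 is 10 degrees), then the closure, from -1 (fully open) to 1 (shut). In form: [[[dx, dy, dz], [ax, ay, az], gripper], ...]. A call has 1 to 5 rows; each row is the pose to reach, as a shift and turn from the pose commanded when the call began, along the tool's axes at that moment; what a row does not reach only later rows make up. A row lasts 1/8 s, in which the tool goes at most 62.5 mm and 10.7 degrees, less where a joint would pass 70% of its speed; a pose out of reach is approached as far as the arm can. A call with a gripper value outside its range is refused whole. The fingers move at their own pace and stop on an object; "squeeze" is the grip in N (left out, the last holds). Time passes only in rows, so rows that repeat a pose let the fingers close. It gives the time, the measured TCP pose, the force, the opening and the grip force at its end, in the units of the state.
- env.get_state(): the state, without advancing time (a new reading comes with each control period).
- env.read_camera(name): name is "side" or "top" or "wrist"; returns a dict with "pixels" (420x560x3 uint8, red, green, blue), "fovy" (degrees; the focal length in pixels is half the picture's height over the tangent of half this angle, whatever the lens; pixels are square), "cx", "cy" (the principal point, pixels), "dist_coeffs" ([k1, k2, p1, p2, k3] as OpenCV has them; the pictures are not rectified), "extrinsics" (4x4, takes a point from world to camera coordinates); the wrist camera has in their place "mount" (4x4, takes a point from camera to tool coordinates, whose origin is the TCP and whose axes are the flange's). Camera axes: x right, y up, looking along -z (the intrinsics and any distortion apply to the point x, -y, -z); pixel columns grow to the right and rows downward; lengths in m; the calibration is good to about 2 mm. A picture is of the moment at which its call begins: read the wrist's pose just before it. There is no depth.
- env.hand_in(): hands the job in; it is judged then, once.
Trained networks look in a picture, given as the dict that the camera call returned (one of the last four; its "shot" number tells which), for a name from the list of things; names that differ only in an ending like _2 or _b are one class to them, and where a whole thing is asked for, a point or a joint stands for the part that bears it (a point fixed in the world has none). Each returns a list of dicts, best first, with "confidence" (0 to 1); they miss things now and then, are a little off and sometimes report something else, mostly with a low value. They report only what shows in the picture. A call takes as long as a camera call. They do not tell look-alikes from the thing itself.
- env.spot_in(thing, picture): "centre" ([x, y, z] in m, in world coordinates, good to about 4 mm: the middle of the surface that is visible of it).
- env.regions_of(thing, picture): "mask" (420x560 bool, what is visible of it).
- env.landmark_of(thing, picture): "centre" ([x, y, z] in m, in world coordinates, good to about 4 mm: a listed point, or the origin of a listed thing).
The state is a dict: "clock": time; "joint_pos": joint angles; "qvel": joint speeds; "tau": joint torques, N m; "tcp_pos": TCP position; "orientation": TCP orientation; "wrist_force": force on the tool from outside, world axes, zero at the start; "ft_torque": the same for the moment, N m; "finger_gap": finger opening in m; "grip_force": force on a finger pad.
Only numpy, scipy, OpenCV 4.12 (cv2) and the standard library are available. Lean on these libraries where they do the work, as an engineer would, in place of code of your own. Each camera call takes 0.05 s, during which the arm holds its last target. There are 200 camera calls.

## Working session

There is one attempt and no reset: what is moved stays moved. The work goes in short steps, Python scripts to look and compute and a tool call to move; the robot and the scene stay as the last step left them, time stands still between calls to the robot, and variables do not carry over. Pictures are saved under pics/ and viewed, at most 17 in all, crops included, and the job is handed in when it is done.

Besides the shell and the picture viewer there is one more tool, called after "Call:" by a JSON object that holds its "api" and its "payload", one argument or row to a line. move_arm: Moves the arm, as the interface text tells. Its arguments: {"type":"object","properties":{"targets":{"type":"array","items":{"type":"array"}},"squeeze":{"type":"number"}},"required":["targets"]}

```bash
mkdir -p pics; ls
cat > h.py <<'E'
import numpy as np, cv2
from workcell import env
from scipy.spatial.transform import Rotation as R
def snap(name,fn=None):
    s=env.get_state(); p=env.read_camera(name)
    if name=='wrist':
        q=s['orientation']; T=np.eye(4); T[:3,:3]=R.from_quat([q[1],q[2],q[3],q[0]]).as_matrix(); T[:3,3]=s['tcp_pos']
        p['_W']=np.linalg.inv(T@np.array(p['mount']))
    else: p['_W']=np.array(p['extrinsics'])
    if fn: cv2.imwrite('pics/'+fn,np.ascontiguousarray(p['pixels'][:,:,::-1]))
    return p
def K(p):
    f=p['pixels'].shape[0]/2/np.tan(np.radians(p['fovy'])/2)
    return np.array([[f,0,p['cx']],[0,f,p['cy']],[0,0,1]]),np.array(p['dist_coeffs'],float)
F=np.diag([1.,-1,-1])
def pix(p,X):
    X=np.atleast_2d(X).astype(float); k,d=K(p); W=p['_W']
    C=(X@W[:3,:3].T+W[:3,3])@F
    return cv2.projectPoints(C,np.zeros(3),np.zeros(3),k,d)[0].reshape(-1,2)
def ground(p,uv,z=0.):
    uv=np.array(uv,float).reshape(-1,1,2); k,d=K(p); W=np.linalg.inv(p['_W'])
    r=cv2.undistortPoints(uv,k,d).reshape(-1,2); r=np.c_[r,np.ones(len(r))]@F@W[:3,:3].T
    c=W[:3,3]; return c+r*((z-c[2])/r[:,2])[:,None]
E
python3 - <<'E'
from h import *
s=env.get_state(); print(s['clock'],s['tcp_pos'],s['orientation'],s['finger_gap'])
for c in ['top','side']:
    p=snap(c,c+'0.png'); print(c, {k:p[k] for k in p if k not in('pixels','_W')})
    for t in ['tray','meal_box','dip_tub_a','fork','ramekin_a','thermometer','tin']:
        for d in env.landmark_of(t,p): print(t,np.round(d['centre'],3),round(d['confidence'],2),np.round(pix(p,d['centre'])[0]))
E
```

```text
pics
0.0 [0.24348622 0.52031896 0.23040374] [-3.16205511e-04  2.17149742e-01  9.76137860e-01 -8.75933899e-04] 0.08526989552989786
top {'fovy': 56.42367777990054, 'cx': 282.40489184997347, 'cy': 211.07269277852242, 'dist_coeffs': array([0.00143208, 0.        , 0.        , 0.        , 0.        ]), 'extrinsics': array([[-0.00805671, -0.99995994, -0.00389973, -0.00584976],
       [ 0.99829862, -0.00826842,  0.05771914, -0.48941052],
       [-0.05774907, -0.00342807,  0.99832524, -1.27426689],
       [ 0.        ,  0.        ,  0.        ,  1.        ]]), 'shot': 1}
meal_box [ 0.594 -0.288 -0.003] 0.61 [365. 179.]
meal_box [ 0.457 -0.327  0.003] 0.51 [378. 220.]
dip_tub_a [ 0.369 -0.237  0.001] 0.7 [351. 247.]
dip_tub_a [ 0.336 -0.346  0.002] 0.67 [385. 257.]
dip_tub_a [ 0.494 -0.189  0.001] 0.67 [336. 210.]
dip_tub_a [ 0.454 -0.329  0.002] 0.59 [379. 221.]
fork [ 0.488 -0.449  0.004] 0.78 [415. 211.]
ramekin_a [ 0.595 -0.289 -0.003] 0.41 [365. 179.]
thermometer [0.509 0.439 0.002] 0.73 [148. 207.]
tin [ 0.603  0.287 -0.001] 0.8 [194. 178.]
side {'fovy': 48.97543560683471, 'cx': 276.0861
[... 358 characters left out ...]
04830e-01,
        -1.22238285e+00],
       [ 0.00000000e+00,  0.00000000e+00,  0.00000000e+00,
         1.00000000e+00]]), 'shot': 2}
tray [0.519 0.003 0.003] 0.77 [290. 225.]
meal_box [ 0.598 -0.292 -0.001] 0.85 [346. 272.]
dip_tub_a [ 0.337 -0.345 -0.003] 0.94 [229. 293.]
dip_tub_a [ 0.494 -0.191 -0.002] 0.76 [293. 256.]
dip_tub_a [ 0.458 -0.328 -0.002] 0.73 [286. 285.]
dip_tub_a [ 0.371 -0.242 -0.001] 0.69 [243. 268.]
fork [ 0.49  -0.447 -0.005] 0.88 [313. 315.]
fork [ 0.458 -0.327  0.001] 0.7 [287. 283.]
ramekin_a [0.452 0.319 0.002] 0.81 [256. 193.]
ramekin_a [ 0.374  0.232 -0.002] 0.6 [235. 203.]
thermometer [0.513 0.436 0.003] 0.46 [270. 183.]
tin [0.604 0.288 0.002] 0.61 [302. 194.]
```

View pics/top0.png

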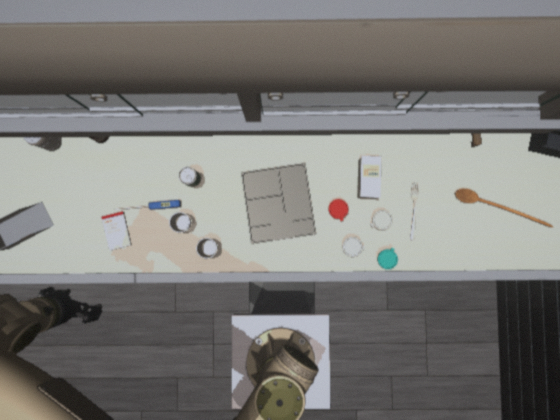

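View pics/side0.png

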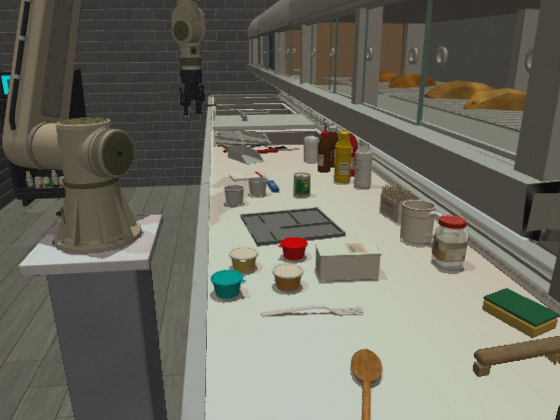

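The top view shows the tray at about (279,203). Four things look like tubs:
- white lid at (352,247)
- white lid at (382,220)
- red at (339,209), not meant
- turquoise at (388,259), not meant

I choose the two white ones. The white box is at (371,177) and the fork at (414,211). I'll check the choice and the tray ribs in a close crop.

Run:
```python
from h import *
im=cv2.imread('pics/top0.png')[150:280,230:430]
cv2.imwrite('pics/crop0.png',cv2.resize(im,None,fx=4,fy=4,interpolation=cv2.INTER_CUBIC))
```

```text
(no output)
```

View pics/crop0.png

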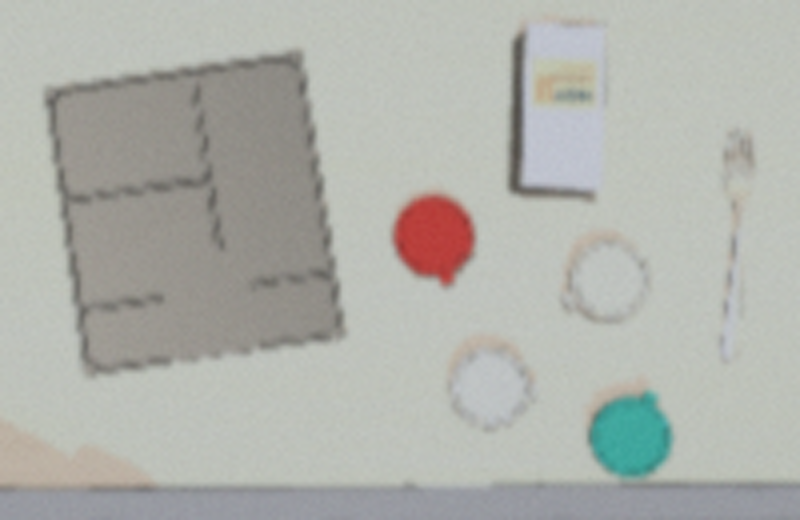

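```bash
cat >> h.py <<'E'
def pose():
    s=env.get_state(); q=s['orientation']; M=R.from_quat([q[1],q[2],q[3],q[0]]).as_matrix()
    return s,np.array(s['tcp_pos']),M
def go(xyz,yaw_deg):
    "shift (mm) and turn (10deg) in tool axes to a tool-down pose; yaw = world angle of tool y (mod 180, nearest to j5 mid)"
    s,t,M=pose(); best=None
    for k in (-360,-180,0,180,360):
        y=np.radians(yaw_deg+k); j5=np.arctan2(xyz[1],xyz[0])+np.pi/2-y
        if abs(j5)>2.9: continue
        Y=np.array([np.cos(y),np.sin(y),0]);Z=np.array([0,0,-1.]);T=np.c_[np.cross(Y,Z),Y,Z]
        a=R.from_matrix(M.T@T).as_rotvec(); c=abs(j5-s['joint_pos'][5])
        if best is None or c<best[0]: best=(c,a,j5)
    print('shift',np.round(M.T@(np.array(xyz)-t)*1000,1),'turn',np.round(np.degrees(best[1])/10,2),'j5->',round(best[2],2),'now',round(s['joint_pos'][5],2))
E
python3 - <<'E'
from h import *
p=snap('top')
c=np.array([(47,90),(300,57),(342,333),(90,373)])/4+[230,150]-.125*3
g=ground(p,c,.011); print(g.round(4)); print(g.mean(0))
for i in range(4): e=g[(i+1)%4]-g[i]; print(np.linalg.norm(e),np.degrees(np.arctan2(e[1],e[0])))
go([.42,-.22,.33],90)
E
```

```text
[[ 0.6202  0.1253  0.011 ]
 [ 0.6459 -0.0849  0.011 ]
 [ 0.4168 -0.1168  0.011 ]
 [ 0.3857  0.0905  0.011 ]]
[0.51716572 0.00351359 0.011     ]
0.21180336098071698 -83.00716074222069
0.23131646829579589 -172.06861190105616
0.20961633681695838 98.53949036000942
0.23702044973566794 8.456057209018471
shift [-473.7 -596.2  -98.7] turn [-0.   -0.   15.49] j5-> 2.66 now 1.43
```

```bash
sed -i "s/c=abs(j5-s\['joint_pos'\]\[5\])/c=np.linalg.norm(a)/" h.py
python3 - <<'E'
from h import *
go([.42,-.22,.33],90)
E
```

```text
shift [-473.7 -596.2  -98.7] turn [ 0.   -0.   -2.51] j5-> -0.48 now 1.43
```

Call:
{"api": "move_arm", "payload": {
  "targets": [
    [[-30,-30,-80],[0,0,-0.4],-1],
    [[-80,-70,-99],[0,0,-0.8],-1],
    [[-120,-110,-99],[0,0,-1.2],-1],
    [[-165,-150,-99],[0,0,-1.6],-1],
    [[-210,-190,-99],[0,0,-2.0],-1]
  ]
}}

```text
clock: 1.48
tcp_pos: [0.3489, 0.27, 0.3308]
orientation: [0.001, 0.043, 0.999, 0.0]
wrist_force: [0.9, 0.2, -0.3]
finger_gap: 0.0854
grip_force: 0.0
```

```bash
python3 -c "
from h import *
print(pose()[1]);go([.42,-.22,.33],90)"
```

```text
[0.34888262 0.27004805 0.33081416]
shift [-112.8 -482.2    0.6] turn [ 0.    0.01 -0.49] j5-> -0.48 now 0.56
```

Call:
{"api": "move_arm", "payload": {
  "targets": [
    [[-14,-60,0],[0,0,-0.1],-1],
    [[-28,-120,0],[0,0,-0.2],-1],
    [[-42,-180,0],[0,0,-0.3],-1],
    [[-56,-240,0],[0,0,-0.4],-1],
    [[-70,-300,0],[0,0,-0.49],-1]
  ]
}}

```text
clock: 2.1
tcp_pos: [0.3914, -0.0354, 0.3306]
orientation: [0.001, 0.001, 1.0, -0.0]
wrist_force: [1.4, -0.8, 0.8]
finger_gap: 0.0855
grip_force: 0.0
```

Call:
{"api": "move_arm", "payload": {
  "targets": [
    [[-14,-60,0],[0,0,0],-1],
    [[-28,-120,0],[0,0,0],-1],
    [[-43,-182,0],[0,0,0],-1],
    [[-43,-182,0],[0,0,0],-1]
  ]
}}

```text
clock: 2.6
tcp_pos: [0.4343, -0.2194, 0.3289]
orientation: [-0.0, 0.004, 1.0, 0.0]
wrist_force: [-0.2, 0.5, -1.3]
finger_gap: 0.0859
grip_force: 0.0
```

Run:
```python
from h import *
print(pose()[1]);p=snap('wrist','w1.png')
for t in ['tray','meal_box','dip_tub_a','fork']:
    for d in env.landmark_of(t,p): print(t,np.round(d['centre'],4),round(d['confidence'],2),np.round(pix(p,d['centre'])[0]))
    for d in env.spot_in(t,p): print(' spot',np.round(d['centre'],4),round(d['confidence'],2))
```

```text
[ 0.4343065  -0.21942204  0.3289446 ]
tray [0.5208 0.0034 0.0027] 0.59 [439. 210.]
 spot [0.5045 0.0073 0.0045] 0.8
meal_box [ 5.952e-01 -2.891e-01 -2.000e-04] 0.78 [234. 259.]
 spot [ 0.5795 -0.2871  0.0626] 0.79
dip_tub_a [ 0.375  -0.2377  0.0007] 0.97 [266. 104.]
dip_tub_a [ 0.4866 -0.1955  0.0022] 0.58 [298. 188.]
dip_tub_a [ 0.3341 -0.3465  0.0016] 0.57 [178.  71.]
dip_tub_a [ 0.4576 -0.3302  0.0008] 0.55 [199. 168.]
 spot [ 0.3329 -0.3475  0.0383] 0.95
 spot [ 0.3724 -0.2328  0.0347] 0.75
 spot [ 0.4567 -0.332   0.036 ] 0.65
 spot [ 0.4916 -0.1969  0.0391] 0.64
fork [ 0.488  -0.4454  0.0009] 0.61 [118. 190.]
```

View pics/w1.png

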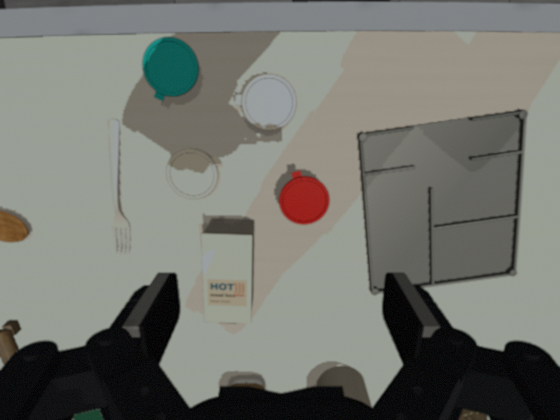

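The wrist view shows the white tubs at (269,102), with its tab at left (235,99), and at (192,174). Red is at (302,199) and turquoise at (171,67). The fork runs (114,120) to (123,252), the box is at (229,270), and the tray ribs are clear at (362–524, 112–291). I'll enlarge the tubs and tray.

Run:
```python
from h import *
im=cv2.imread('pics/w1.png')
a=cv2.resize(im[65:205,155:305],None,fx=4,fy=4,interpolation=cv2.INTER_CUBIC)
lab=cv2.cvtColor(a,cv2.COLOR_BGR2LAB); lab[:,:,0]=cv2.createCLAHE(3,(4,4)).apply(lab[:,:,0]); a=cv2.cvtColor(lab,cv2.COLOR_LAB2BGR)
cv2.imwrite('pics/crop1.png',a)
b=cv2.resize(im[100:300,350:535],None,fx=3,fy=3,interpolation=cv2.INTER_CUBIC)
cv2.imwrite('pics/crop2.png',b)
```

```text
(no output)
```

View pics/crop1.png

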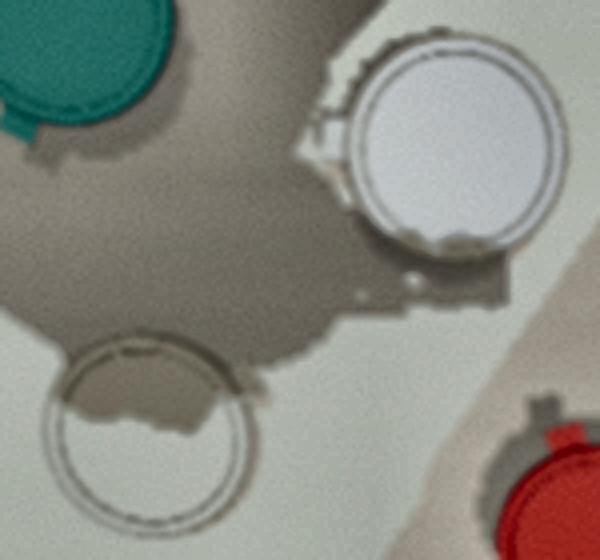

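View pics/crop2.png

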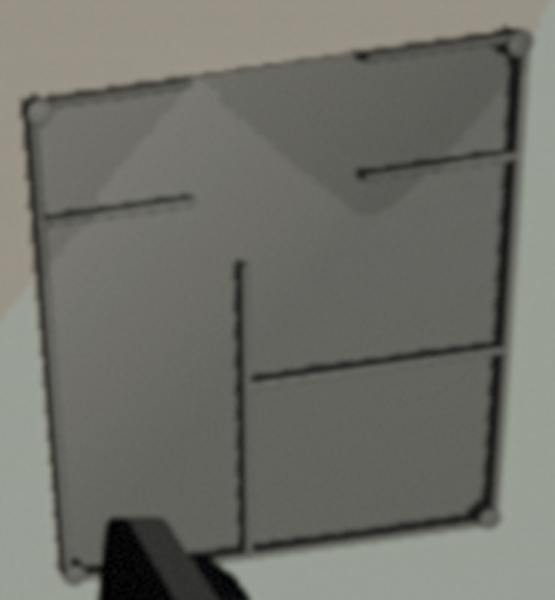

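Run:
```python
from h import *
_,t,M=pose()
p=snap('wrist')
c=np.array([(25,103),(527,32),(495,523),(66,582)])/3+[350,100]
g=ground(p,c,.011); print(g.round(4),'tray',g.mean(0).round(4))
for i in range(4): e=g[(i+1)%4]-g[i]; print(np.linalg.norm(e).round(4),np.degrees(np.arctan2(e[1],e[0])).round(2))
for n,a,b in (('B1',(150,435),(253,385)),('A2',(457,147),(328,135))):
    q=ground(p,np.array([a,b])/4+[155,65],.036); d=q[1]-q[0]; print(n,q.round(4),'tab ang',np.degrees(np.arctan2(d[1],d[0])).round(1))
# fork ends, middle
q=ground(p,[(113.5,119.5),(123,253)],.006); d=q[1]-q[0]; print('fork',q.round(4),q.mean(0).round(4),np.linalg.norm(d),np.degrees(np.arctan2(d[1],d[0])).round(1))
for z in(.0615,.06):
  q=ground(p,[(203,235),(254,235),(250,324),(206,323)],z);print('box',q.round(4),q.mean(0).round(4))
# joint tray fit with offset
from scipy.optimize import least_squares
X=np.array([(.12,-.108),(.12,.108)])
```

```text
[[ 0.413  -0.1142  0.011 ]
 [ 0.3817  0.0993  0.011 ]
 [ 0.6187  0.1353  0.011 ]
 [ 0.6506 -0.0771  0.011 ]] tray [0.516  0.0108 0.011 ]
0.2158 98.32
0.2396 8.62
0.2148 -81.45
0.2405 -171.12
B1 [[ 0.4588 -0.3256  0.036 ]
 [ 0.4429 -0.2921  0.036 ]] tab ang 115.5
A2 [[ 0.3714 -0.2278  0.036 ]
 [ 0.3679 -0.2658  0.036 ]] tab ang -95.3
fork [[ 0.3939 -0.4304  0.006 ]
 [ 0.5848 -0.445   0.006 ]] [ 0.4894 -0.4377  0.006 ] 0.1915389966890505 -4.4
box [[ 0.5317 -0.3122  0.0615]
 [ 0.5317 -0.2479  0.0615]
 [ 0.6657 -0.2569  0.0615]
 [ 0.6642 -0.3177  0.0615]] [ 0.5983 -0.2837  0.0615]
box [[ 0.5324 -0.3125  0.06  ]
 [ 0.5324 -0.248   0.06  ]
 [ 0.6668 -0.257   0.06  ]
 [ 0.6654 -0.3181  0.06  ]] [ 0.5992 -0.2839  0.06  ]
```

Run:
```python
from h import *
s,t,M=pose();print(t.round(4),M.round(4)); p=snap('wrist'); print(np.array(p['mount']).round(4),p['cx'],p['cy'],p['fovy'],p['dist_coeffs'])
g=cv2.cvtColor(p['pixels'],cv2.COLOR_RGB2GRAY).astype(np.float32); o=cv2.cvtColor(cv2.imread('pics/w1.png'),cv2.COLOR_BGR2GRAY).astype(np.float32)
print(cv2.phaseCorrelate(o[90:270,120:540].copy(),g[90:270,120:540].copy()))
```

```text
[ 0.4339 -0.2146  0.3306] [[-1.0e+00  1.8e-03  7.0e-04]
 [ 1.8e-03  1.0e+00 -3.0e-04]
 [-7.0e-04 -3.0e-04 -1.0e+00]]
[[ 8.000e-04  9.477e-01  3.190e-01  8.270e-02]
 [ 1.000e+00 -7.000e-04 -4.000e-04  2.000e-04]
 [-1.000e-04  3.190e-01 -9.477e-01 -1.436e-01]
 [ 0.000e+00  0.000e+00  0.000e+00  1.000e+00]] 280.7125356541806 203.8174232548334 60.91931903054146 [-0.03322388  0.          0.          0.          0.        ]
((-4.36623822474678, 0.14744818749777266), 0.7532256641505677)
```

```bash
python3 -c "
from h import *
go([.3715,-.2325,.11],-5.5)"
```

```text
shift [ 62.5 -17.7 220.5] turn [-0.    0.   -8.46] j5-> -2.03 now -0.62
```

Call:
{"api": "move_arm", "payload": {
  "targets": [
    [[30,-9,40],[0,0,-1],-1],
    [[62,-18,80],[0,0,-2],-1],
    [[62,-18,120],[0,0,-3],-1],
    [[62,-18,150],[0,0,-4],-1],
    [[62,-18,180],[0,0,-5],-1]
  ]
}}

```text
clock: 3.78
tcp_pos: [0.3717, -0.2331, 0.1494]
orientation: [0.0, -0.424, 0.906, -0.0]
wrist_force: [1.1, -1.0, 0.3]
finger_gap: 0.0857
grip_force: 0.0
```

```bash
python3 -c "
from h import *
go([.3715,-.2325,.10],-5.5)"
```

```text
shift [-0.3  0.5 49.4] turn [-0.   -0.   -3.43] j5-> -2.03 now -1.62
```

Call:
{"api": "move_arm", "payload": {
  "targets": [
    [[0,0,20],[0,0,-1],-1],
    [[0,0,35],[0,0,-2],-1],
    [[0,0,50],[0,0,-3],-1],
    [[0,0,50],[0,0,-3.43],-1],
    [[0,0,50],[0,0,-3.43],-1]
  ]
}}

```text
clock: 4.4
tcp_pos: [0.3719, -0.2331, 0.1002]
orientation: [0.0, -0.67, 0.743, 0.0]
wrist_force: [0.1, 0.7, -0.4]
finger_gap: 0.0853
grip_force: 0.0
```

Run:
```python
from h import *
print(pose()[1]); p=snap('wrist','w2.png')
for d in env.spot_in('dip_tub_a',p): print(' spot',np.round(d['centre'],4),round(d['confidence'],2),pix(p,d['centre'])[0].round())
go([.3715,-.2325,.006],-5.5)
```

```text
[ 0.37185754 -0.2330533   0.10015533]
 spot [ 0.3716 -0.2362  0.0344] 0.91 [279. 216.]
 spot [ 0.3312 -0.3386  0.0368] 0.84 [335.  30.]
 spot [ 0.4945 -0.2033  0.0331] 0.66 [104. 278.]
 spot [ 0.4594 -0.3323  0.0374] 0.56 [102.  70.]
shift [-0.8  0.7 94.5] turn [-0.   -0.   -0.04] j5-> -2.03 now -2.21
```

View pics/w2.png

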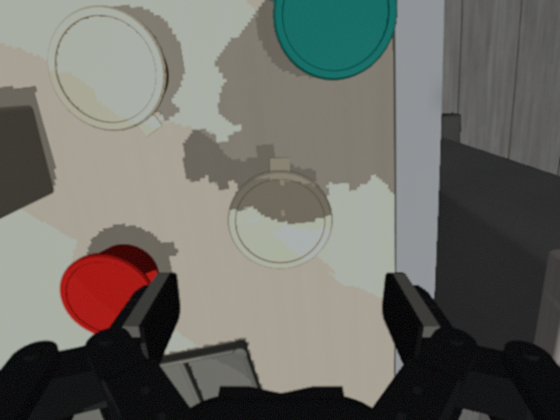

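The tub is at (280,219) with its tab straight up at (279,163), so the fingers are well aligned. I'll descend and grip.

Call:
{"api": "move_arm", "payload": {
  "targets": [
    [[-1,0,40],[0,0,0],-1],
    [[-1,0,75],[0,0,0],-1],
    [[-1,0,94],[0,0,0],-1],
    [[-1,0,94],[0,0,0],-1],
    [[-1,0,94],[0,0,0],-0.3]
  ],
  "squeeze": 25
}}

```text
clock: 5.12
tcp_pos: [0.3725, -0.2328, 0.007]
orientation: [0.0, -0.67, 0.743, -0.001]
wrist_force: [0.5, -0.2, 0.2]
finger_gap: 0.0698
grip_force: 0.0
```

Call:
{"api": "move_arm", "payload": {
  "targets": [
    [[0,0,0],[0,0,0],0],
    [[0,0,0],[0,0,0],0.4],
    [[0,0,0],[0,0,0],0.4],
    [[0,0,0],[0,0,0],0.4]
  ]
}}

```text
clock: 5.62
tcp_pos: [0.3728, -0.233, 0.0075]
orientation: [0.0, -0.67, 0.743, -0.001]
wrist_force: [-0.4, 1.0, 7.2]
finger_gap: 0.0623
grip_force: 26.9
```

Call:
{"api": "move_arm", "payload": {
  "targets": [
    [[0,0,-20],[0,0,0],0.4],
    [[0,0,-50],[0,0,0],0.4],
    [[0,0,-90],[0,0,0],0.4],
    [[0,0,-100],[0,0,0],0.4]
  ]
}}

```text
clock: 6.12
tcp_pos: [0.3734, -0.2337, 0.1089]
orientation: [0.0, -0.67, 0.743, -0.003]
wrist_force: [0.0, -0.9, -0.7]
finger_gap: 0.0622
grip_force: 27.6
```

```bash
python3 -c "
from h import *
s=pose()[0];print(s['finger_gap'],s['grip_force'])
go([.5819,.0598,.10],8.2)"
```

```text
0.062217386916654106 27.63466439646436
shift [-313.3 -177.2    8.7] turn [-0.02 -0.02 -1.41] j5-> -1.61 now -2.21
```

Call:
{"api": "move_arm", "payload": {
  "targets": [
    [[-25,-14,0],[0,0,-0.2],0.4],
    [[-70,-40,0],[0,0,-0.5],0.4],
    [[-120,-68,0],[0,0,-0.8],0.4],
    [[-170,-96,0],[0,0,-1.1],0.4],
    [[-220,-125,0],[0,0,-1.4],0.4]
  ]
}}

```text
clock: 6.75
tcp_pos: [0.5194, -0.0246, 0.1055]
orientation: [0.0, 0.756, -0.655, -0.0]
wrist_force: [0.7, -1.6, -0.5]
finger_gap: 0.0622
grip_force: 27.6
```

Call:
{"api": "move_arm", "payload": {
  "targets": [
    [[-45,-14,0],[0,0,0],0.4],
    [[-80,-26,10],[0,0,0],0.4],
    [[-105,-29,20],[0,0,0],0.4],
    [[-105,-29,30],[0,0,0],0.4],
    [[-105,-29,30],[0,0,0],0.4]
  ]
}}

```text
clock: 7.38
tcp_pos: [0.5315, 0.0814, 0.0748]
orientation: [0.001, 0.755, -0.655, -0.001]
wrist_force: [0.1, 0.5, -1.3]
finger_gap: 0.0621
grip_force: 27.7
```

Run:
```python
from h import *
p=snap('wrist','w3.png')
s=pose()[0];print(s['tcp_pos'],s['finger_gap'],s['grip_force'])
go([.5819,.0598,.014],8.2)
```

```text
[0.53212278 0.08106165 0.07552133] 0.062309412458697686 27.68213591625681
shift [ 28.  -46.4  61.5] turn [ 0.01 -0.   -0.01] j5-> -1.61 now -1.71
```

View pics/w3.png

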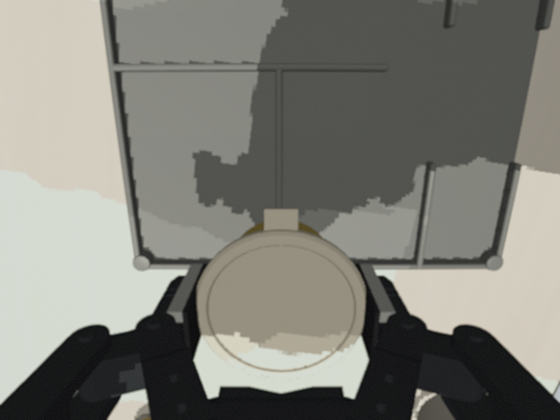

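Run:
```python
from h import *
from scipy.optimize import least_squares
p=snap('wrist')
uv=np.array([(138,267),(499,266),(280,68)]); X=np.array([(-.119,-.107),(.119,-.107),(-.026,.016)])
g=ground(p,uv,.011)[:,:2]; print(g.round(4))
f=lambda v:((X@np.array([[np.cos(v[2]),np.sin(v[2])],[-np.sin(v[2]),np.cos(v[2])]])+v[:2])-g).ravel()
r=least_squares(f,[.517,.005,-3.0]); print(r.x[:2],np.degrees(r.x[2]),(r.fun*1000).round(1))
x,y,t=r.x
for q in [(-.072,-.045),(.02,-.045),(.092,0),(-.026,.061)]: print(q,np.round([x+np.cos(t)*q[0]-np.sin(t)*q[1],y+np.sin(t)*q[0]+np.cos(t)*q[1]],4))
```

```text
[[ 0.6198  0.1261]
 [ 0.3836  0.0921]
 [ 0.5444 -0.0082]]
[0.51672118 0.00342694] -171.82655008596421 [-0.5  0.2  0.2  0.4  0.3 -0.5]
(-0.072, -0.045) [0.5816 0.0582]
(0.02, -0.045) [0.4905 0.0451]
(0.092, 0) [ 0.4257 -0.0097]
(-0.026, 0.061) [ 0.5511 -0.0533]
```

Call:
{"api": "move_arm", "payload": {
  "targets": [
    [[15,-24,0],[0,0,0],0.4],
    [[30,-46,0],[0,0,0],0.4],
    [[30,-46,25],[0,0,0],0.4],
    [[30,-46,45],[0,0,0],0.4],
    [[30,-46,55],[0,0,0],0.4]
  ]
}}

```text
clock: 8.1
tcp_pos: [0.5821, 0.0575, 0.0205]
orientation: [0.0, 0.755, -0.656, -0.0]
wrist_force: [-0.8, 0.3, -0.4]
finger_gap: 0.0622
grip_force: 27.7
```

Call:
{"api": "move_arm", "payload": {
  "targets": [
    [[0,0,5],[0,0,0],0.4],
    [[0,0,9],[0,0,0],0.4],
    [[0,0,9],[0,0,0],0.4]
  ]
}}

```text
clock: 8.48
tcp_pos: [0.5827, 0.0585, 0.0125]
orientation: [-0.0, 0.755, -0.655, 0.0]
wrist_force: [-0.2, 0.3, -1.6]
finger_gap: 0.0625
grip_force: 27.7
```

Call:
{"api": "move_arm", "payload": {
  "targets": [
    [[0,0,2],[0,0,0],0.4],
    [[0,0,2],[0,0,0],0.4],
    [[0,0,2],[0,0,0],-0.6],
    [[0,0,2],[0,0,0],-0.8],
    [[0,0,2],[0,0,0],-1]
  ]
}}

```text
clock: 9.1
tcp_pos: [0.5825, 0.0586, 0.0102]
orientation: [-0.0, 0.755, -0.655, -0.0]
wrist_force: [-0.5, 0.4, -0.1]
finger_gap: 0.0854
grip_force: 0.0
```

Call:
{"api": "move_arm", "payload": {
  "targets": [
    [[0,0,-10],[0,0,0],-1],
    [[0,0,-40],[0,0,0],-1],
    [[0,0,-90],[0,0,0],-1],
    [[0,0,-110],[0,0,0],-1]
  ]
}}

```text
clock: 9.6
tcp_pos: [0.5843, 0.0585, 0.1242]
orientation: [-0.002, 0.755, -0.655, 0.002]
wrist_force: [0.2, -0.6, 0.0]
finger_gap: 0.0856
grip_force: 0.0
```

Run:
```python
from h import *
go([.459,-.330,.13],25)
```

```text
shift [366.9 178.9  -6.4] turn [-0.03 -0.01 -1.69] j5-> -2.63 now -1.75
```

Call:
{"api": "move_arm", "payload": {
  "targets": [
    [[40,20,0],[0,0,-0.3],-1],
    [[90,44,0],[0,0,-0.7],-1],
    [[140,68,0],[0,0,-1.1],-1],
    [[190,93,0],[0,0,-1.5],-1],
    [[240,117,0],[0,0,-1.7],-1]
  ]
}}

```text
clock: 10.22
tcp_pos: [0.5, -0.1972, 0.1212]
orientation: [-0.0, 0.844, -0.536, 0.001]
wrist_force: [0.5, 0.5, 0.0]
finger_gap: 0.0852
grip_force: 0.0
```

Run:
```python
from h import *
go([.459,-.330,.11],25)
```

```text
shift [102.6  93.7  11.2] turn [-0.   -0.01  0.02] j5-> -2.63 now -2.54
```

Call:
{"api": "move_arm", "payload": {
  "targets": [
    [[40,36,0],[0,0,0],-1],
    [[80,72,5],[0,0,0],-1],
    [[103,94,11],[0,0,0],-1],
    [[103,94,11],[0,0,0],-1],
    [[103,94,11],[0,0,0],-1]
  ]
}}

```text
clock: 10.85
tcp_pos: [0.4591, -0.3282, 0.1096]
orientation: [-0.0, 0.844, -0.536, -0.0]
wrist_force: [-0.3, -0.1, -0.3]
finger_gap: 0.0853
grip_force: 0.0
```

Run:
```python
from h import *
p=snap('wrist','w4.png'); print(pose()[1])
for d in env.spot_in('dip_tub_a',p): print(' spot',np.round(d['centre'],4),round(d['confidence'],2),pix(p,d['centre'])[0].round())
go([.459,-.330,.006],25)
```

```text
[ 0.45941464 -0.32781945  0.10962784]
 spot [ 0.4603 -0.3351  0.036 ] 0.78 [283. 206.]
 spot [ 0.4763 -0.2047  0.0351] 0.75 [189. 346.]
 spot [ 0.3332 -0.3499  0.0391] 0.69 [462. 265.]
shift [  1.9   1.6 103.6] turn [-0.   -0.    0.02] j5-> -2.63 now -2.77
```

View pics/w4.png

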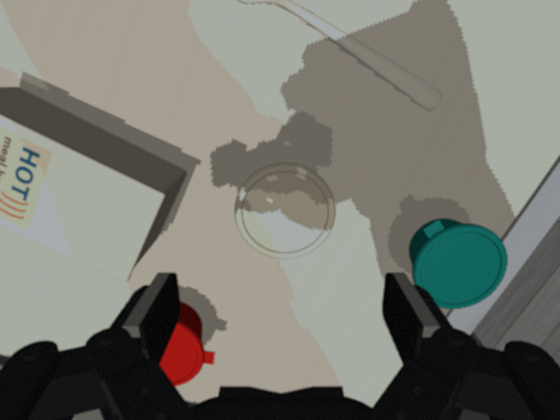

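Run:
```python
from h import *
p=snap('wrist'); g=ground(p,[(285,210)],.037)[0]; print(g)
go([g[0],g[1],.006],27)
```

```text
[ 0.45854027 -0.33318757  0.037     ]
shift [  4.6   3.4 103.6] turn [-0.   -0.   -0.18] j5-> -2.67 now -2.77
```

Call:
{"api": "move_arm", "payload": {
  "targets": [
    [[4,3,45],[0,0,-0.2],-1],
    [[4,3,85],[0,0,-0.2],-1],
    [[4,3,103],[0,0,-0.2],-1],
    [[4,3,103],[0,0,-0.2],-1],
    [[4,3,103],[0,0,-0.2],-0.3]
  ]
}}

```text
clock: 11.62
tcp_pos: [0.4591, -0.3336, 0.0072]
orientation: [0.0, 0.853, -0.521, 0.001]
wrist_force: [1.1, -0.2, 0.6]
finger_gap: 0.0701
grip_force: 0.0
```

Call:
{"api": "move_arm", "payload": {
  "targets": [
    [[0,0,0],[0,0,0],0],
    [[0,0,0],[0,0,0],0.4],
    [[0,0,0],[0,0,0],0.4],
    [[0,0,0],[0,0,0],0.4]
  ]
}}

```text
clock: 12.12
tcp_pos: [0.4592, -0.3341, 0.008]
orientation: [-0.0, 0.853, -0.521, 0.001]
wrist_force: [0.2, 1.7, 6.0]
finger_gap: 0.0624
grip_force: 27.0
```

Call:
{"api": "move_arm", "payload": {
  "targets": [
    [[0,0,-20],[0,0,0],0.4],
    [[0,0,-50],[0,0,0],0.4],
    [[0,0,-90],[0,0,0],0.4],
    [[0,0,-95],[0,0,0.5],0.4],
    [[0,0,-95],[0,0,1],0.4]
  ]
}}

```text
clock: 12.75
tcp_pos: [0.459, -0.3345, 0.1032]
orientation: [0.0, 0.804, -0.595, 0.002]
wrist_force: [0.1, -0.1, -0.3]
finger_gap: 0.0625
grip_force: 27.6
```

Run:
```python
from h import *
go([.4905,.0451,.10],130)
```

```text
shift [-353.9 -140.8    2.3] turn [-0.02 -0.01  6.7 ] j5-> -0.61 now -2.64
```

Call:
{"api": "move_arm", "payload": {
  "targets": [
    [[-25,-10,0],[0,0,0.6],0.4],
    [[-75,-30,0],[0,0,1.4],0.4],
    [[-125,-50,0],[0,0,2.2],0.4],
    [[-175,-70,0],[0,0,3],0.4],
    [[-225,-90,0],[0,0,3.8],0.4]
  ]
}}

```text
clock: 13.38
tcp_pos: [0.4783, -0.0907, 0.102]
orientation: [0.001, -0.565, 0.825, -0.001]
wrist_force: [0.6, 0.1, -0.2]
finger_gap: 0.0626
grip_force: 27.6
```

Run:
```python
from h import *
go([.4905,.0451,.06],130)
```

```text
shift [-131.    37.8   41.9] turn [-0.01  0.    2.88] j5-> -0.61 now -1.55
```

Call:
{"api": "move_arm", "payload": {
  "targets": [
    [[-45,13,0],[0,0,0.8],0.4],
    [[-90,26,5],[0,0,1.6],0.4],
    [[-120,35,20],[0,0,2.4],0.4],
    [[-131,38,35],[0,0,2.88],0.4],
    [[-131,38,42],[0,0,2.88],0.4]
  ]
}}

```text
clock: 14.0
tcp_pos: [0.4889, 0.0447, 0.059]
orientation: [0.0, -0.346, 0.938, -0.0]
wrist_force: [0.3, -0.5, -0.1]
finger_gap: 0.0625
grip_force: 27.6
```

Run:
```python
from h import *
print(pose()[1]); go([.4905,.0451,.011],130)
```

```text
[0.4889401  0.04466822 0.0590488 ]
shift [-1.5 -0.7 48. ] turn [-0.    0.    0.05] j5-> -0.61 now -0.78
```

Call:
{"api": "move_arm", "payload": {
  "targets": [
    [[-1,0,20],[0,0,0],0.4],
    [[-1,0,35],[0,0,0],0.4],
    [[-1,0,43],[0,0,0],0.4],
    [[-1,0,48],[0,0,0],0.4],
    [[-1,0,48],[0,0,0],0.4]
  ]
}}

```text
clock: 14.62
tcp_pos: [0.4901, 0.0443, 0.0114]
orientation: [0.0, -0.345, 0.939, -0.0]
wrist_force: [0.5, 0.2, -0.4]
finger_gap: 0.0624
grip_force: 27.6
```

Call:
{"api": "move_arm", "payload": {
  "targets": [
    [[0,0,1],[0,0,0],0.4],
    [[0,0,1],[0,0,0],0.4],
    [[0,0,1],[0,0,0],-0.6],
    [[0,0,1],[0,0,0],-0.8],
    [[0,0,1],[0,0,0],-1]
  ]
}}

```text
clock: 15.25
tcp_pos: [0.4899, 0.0445, 0.0102]
orientation: [0.0, -0.345, 0.939, 0.0]
wrist_force: [-0.1, -0.8, 1.0]
finger_gap: 0.0855
grip_force: 0.0
```

Call:
{"api": "move_arm", "payload": {
  "targets": [
    [[0,0,-10],[0,0,0],-1],
    [[0,0,-40],[0,0,0],-1],
    [[0,0,-90],[0,0,0],-1],
    [[0,0,-110],[0,0,0],-1]
  ]
}}

```text
clock: 15.75
tcp_pos: [0.4916, 0.0445, 0.1237]
orientation: [0.002, -0.345, 0.939, -0.001]
wrist_force: [0.4, -0.1, 0.5]
finger_gap: 0.0858
grip_force: 0.0
```

Run:
```python
from h import *
p=snap('wrist')
for d in env.spot_in('dip_tub_a',p): print(' spot',np.round(d['centre'],4),round(d['confidence'],2))
go([.4894,-.4425,.15],85.2)
```

```text
spot [ 0.4969 -0.1651  0.0195] 0.71
 spot [0.5794 0.0571 0.0381] 0.66
 spot [0.4924 0.0426 0.0373] 0.6
shift [ 317.  -369.6  -26.5] turn [-0.01  0.03  4.51] j5-> -0.65 now -0.78
```

Call:
{"api": "move_arm", "payload": {
  "targets": [
    [[35,-40,0],[0,0,0.6],-1],
    [[69,-80,0],[0,0,1.5],-1],
    [[103,-120,0],[0,0,2.4],-1],
    [[138,-161,-10],[0,0,3.3],-1],
    [[172,-200,-20],[0,0,4.2],-1]
  ]
}}

```text
clock: 16.48
tcp_pos: [0.4872, -0.2206, 0.1391]
orientation: [-0.001, 0.017, 1.0, 0.001]
wrist_force: [0.6, 0.7, -0.3]
finger_gap: 0.0855
grip_force: 0.0
```

Run:
```python
from h import *
print(pose()[1]); go([.4894,-.4425,.13],85.2)
```

```text
[ 0.48723572 -0.22063104  0.139139  ]
shift [  -9.9 -221.7    8.9] turn [ 0.01 -0.01  0.28] j5-> -0.65 now -0.54
```

Call:
{"api": "move_arm", "payload": {
  "targets": [
    [[-2,-55,0],[0,0,0.1],-1],
    [[-5,-110,0],[0,0,0.2],-1],
    [[-8,-165,5],[0,0,0.28],-1],
    [[-10,-210,9],[0,0,0.28],-1],
    [[-10,-222,9],[0,0,0.28],-1]
  ]
}}

```text
clock: 17.1
tcp_pos: [0.4905, -0.4437, 0.1288]
orientation: [-0.001, 0.041, 0.999, 0.001]
wrist_force: [-0.2, 0.7, -0.0]
finger_gap: 0.0856
grip_force: 0.0
```

Call:
{"api": "move_arm", "payload": {
  "targets": [
    [[0,0,0],[0,0,0],-1],
    [[0,0,0],[0,0,0],-1]
  ]
}}

```text
clock: 17.35
tcp_pos: [0.4916, -0.4398, 0.1309]
orientation: [-0.0, 0.039, 0.999, 0.001]
wrist_force: [-0.1, 0.3, 1.0]
finger_gap: 0.0853
grip_force: 0.0
```

Run:
```python
from h import *
p=snap('wrist','w5.png'); print(pose()[1])
for f in (env.spot_in,env.landmark_of):
  for d in f('fork',p): print(' fork',np.round(d['centre'],4),round(d['confidence'],2),pix(p,d['centre'])[0].round())
for d in env.regions_of('fork',p)[:1]:
  m=d['mask']; y,x=np.nonzero(m); g=ground(p,np.c_[x,y],.006)[:,:2]; r=cv2.minAreaRect((g*1000).astype(np.float32)); print(r,d['confidence'])
go([.4894,-.4425,.004],85.2)
```

```text
[ 0.49175482 -0.43978595  0.13121295]
 fork [ 0.4684 -0.4477  0.0074] 0.86 [267. 167.]
 fork [ 0.5458 -0.2919  0.0632] 0.23 [502. 279.]
 fork [ 0.4895 -0.4481  0.0028] 0.91 [269. 192.]
((486.60760498046875, -444.96234130859375), (24.946020126342773, 191.54632568359375), 86.06550598144531) 0.9
shift [  2.5  -2.4 127.7] turn [-0.    0.    0.04] j5-> -0.65 now -0.77
```

View pics/w5.png

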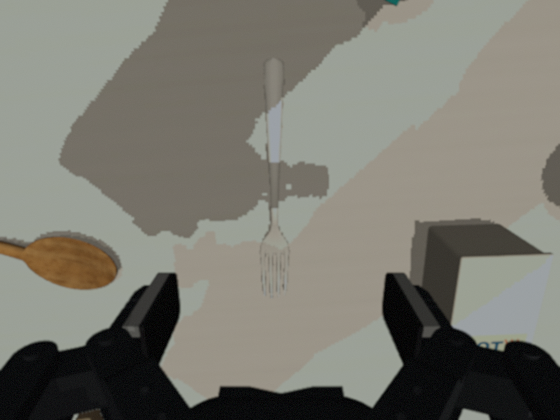

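Call:
{"api": "move_arm", "payload": {
  "targets": [
    [[3,-4,50],[0,0,0],-1],
    [[3,-4,95],[0,0,0],-1],
    [[3,-4,120],[0,0,0],-0.5],
    [[3,-4,127],[0,0,0],0],
    [[3,-4,127],[0,0,0],0.3]
  ],
  "squeeze": 40
}}

```text
clock: 18.18
tcp_pos: [0.4887, -0.4451, 0.0047]
orientation: [0.0, 0.039, 0.999, -0.0]
wrist_force: [-0.7, 0.7, -1.0]
finger_gap: 0.0325
grip_force: 0.0
```

Call:
{"api": "move_arm", "payload": {
  "targets": [
    [[0,0,0],[0,0,0],0.6],
    [[0,0,0],[0,0,0],1],
    [[0,0,0],[0,0,0],1],
    [[0,0,0],[0,0,0],1],
    [[0,0,0],[0,0,0],1]
  ]
}}

```text
clock: 18.8
tcp_pos: [0.4893, -0.4461, 0.0059]
orientation: [0.001, 0.039, 0.999, -0.001]
wrist_force: [-0.0, 0.3, 5.8]
finger_gap: 0.0142
grip_force: 35.4
```

Call:
{"api": "move_arm", "payload": {
  "targets": [
    [[0,0,-15],[0,0,0],1],
    [[0,0,-40],[0,0,0],1],
    [[0,0,-80],[0,0,0],1],
    [[0,0,-110],[0,0,0],1],
    [[0,0,-120],[0,0,0],1]
  ]
}}

```text
clock: 19.42
tcp_pos: [0.4891, -0.4463, 0.1272]
orientation: [0.001, 0.039, 0.999, -0.002]
wrist_force: [-0.7, -0.6, -0.5]
finger_gap: 0.014
grip_force: 33.1
```

Run:
```python
from h import *
print(pose()[0]['finger_gap'],pose()[0]['grip_force']);go([.4257,-.0097,.12],8.2)
```

```text
0.014014267014225302 33.05292482720688
shift [ 97.4 430.3   5.6] turn [-0.    0.03  7.73] j5-> 1.4 now -0.78
```

Call:
{"api": "move_arm", "payload": {
  "targets": [
    [[8,35,0],[0,0,0.6],1],
    [[18,80,0],[0,0,1.5],1],
    [[29,128,0],[0,0,2.4],1],
    [[40,178,0],[0,0,3.3],1],
    [[52,228,0],[0,0,4.2],1]
  ]
}}

```text
clock: 20.05
tcp_pos: [0.4532, -0.212, 0.1234]
orientation: [-0.001, 0.397, 0.918, 0.0]
wrist_force: [1.1, 0.5, -0.5]
finger_gap: 0.0139
grip_force: 33.1
```

Run:
```python
from h import *
print(pose()[0]['finger_gap'],pose()[0]['grip_force']);go([.4257,-.0097,.10],8.2)
```

```text
0.013864375941767211 33.09752402594313
shift [166.3 118.4  23.6] turn [-0.   -0.01  3.5 ] j5-> 1.4 now 0.22
```

Call:
{"api": "move_arm", "payload": {
  "targets": [
    [[38,27,0],[0,0,0.8],1],
    [[78,55,0],[0,0,1.6],1],
    [[116,83,5],[0,0,2.4],1],
    [[150,107,12],[0,0,3.2],1],
    [[166,118,20],[0,0,3.5],1]
  ]
}}

```text
clock: 20.68
tcp_pos: [0.424, -0.0102, 0.1034]
orientation: [-0.001, 0.653, 0.758, -0.0]
wrist_force: [0.6, -0.8, 0.5]
finger_gap: 0.014
grip_force: 33.1
```

Call:
{"api": "move_arm", "payload": {
  "targets": [
    [[0,0,0],[0,0,0],1],
    [[0,0,0],[0,0,0],1]
  ]
}}

```text
clock: 20.92
tcp_pos: [0.4257, -0.0127, 0.1042]
orientation: [0.0, 0.652, 0.758, -0.0]
wrist_force: [-0.3, -0.4, -0.6]
finger_gap: 0.0142
grip_force: 33.1
```

Run:
```python
from h import *
p=snap('wrist','w6.png'); print(pose()[1]); go([.4257,-.0097,.01],8.2)
```

```text
[ 0.42592473 -0.01296874  0.10429613]
shift [ 3.3  0.2 94.3] turn [0.   0.   0.03] j5-> 1.4 now 1.2
```

View pics/w6.png

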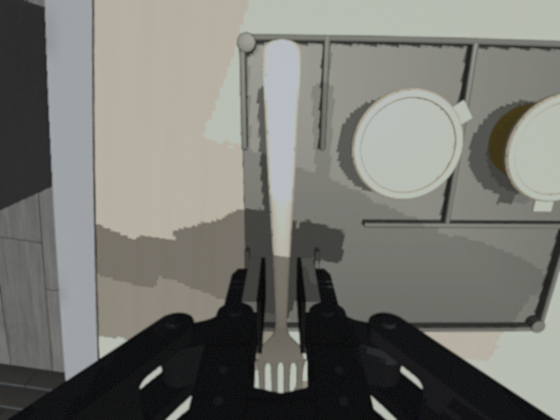

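Run:
```python
from h import *
p=snap('wrist'); s,t,M=pose()
g=np.array([ground(p,[(281,39)],.104)[0],ground(p,[(280,391)],.102)[0]]); print(g.round(4),np.linalg.norm(g[0]-g[1]))
c=np.radians(-171.83); Rt=np.array([[np.cos(c),np.sin(c)],[-np.sin(c),np.cos(c)]])
print('tray frame', ((g[:,:2]-[.5167,.0034])@Rt.T).round(4), (Rt@(g.mean(0)[:2]-[.5167,.0034])).round(4))
```

```text
[[ 0.4108  0.0842  0.104 ]
 [ 0.4355 -0.0836  0.102 ]] 0.1695720646906877
tray frame [[ 0.0934 -0.095 ]
 [ 0.0927  0.0746]] [ 0.093  -0.0102]
```

Call:
{"api": "move_arm", "payload": {
  "targets": [
    [[2,0,35],[0,0,0],1],
    [[2,0,60],[0,0,0],1],
    [[2,0,80],[0,0,0],1],
    [[2,0,90],[0,0,0],1],
    [[2,0,92],[0,0,0],1]
  ]
}}

```text
clock: 21.65
tcp_pos: [0.4252, -0.0107, 0.0119]
orientation: [-0.0, 0.653, 0.757, -0.0]
wrist_force: [-0.5, 0.3, 0.1]
finger_gap: 0.0137
grip_force: 33.1
```

Call:
{"api": "move_arm", "payload": {
  "targets": [
    [[0,0,2],[0,0,0],1],
    [[0,0,3],[0,0,0],1],
    [[0,0,3],[0,0,0],1]
  ]
}}

```text
clock: 22.02
tcp_pos: [0.4257, -0.0103, 0.0096]
orientation: [0.0, 0.653, 0.758, 0.0]
wrist_force: [0.7, 0.9, -0.1]
finger_gap: 0.0142
grip_force: 33.2
```

Call:
{"api": "move_arm", "payload": {
  "targets": [
    [[0,0,1],[0,0,0],1],
    [[0,0,1],[0,0,0],0.5],
    [[0,0,1],[0,0,0],0.2],
    [[0,0,1],[0,0,0],0.1],
    [[0,0,1],[0,0,0],0.1]
  ]
}}

```text
clock: 22.65
tcp_pos: [0.4252, -0.0102, 0.0081]
orientation: [-0.0, 0.653, 0.758, 0.0]
wrist_force: [-0.4, -0.3, -0.7]
finger_gap: 0.0382
grip_force: 0.0
```

Call:
{"api": "move_arm", "payload": {
  "targets": [
    [[0,0,-10],[0,0,0],0.1],
    [[0,0,-40],[0,0,0],0.1],
    [[0,0,-90],[0,0,0],-0.5],
    [[0,0,-130],[0,0,0],-1],
    [[0,0,-130],[0,0,0],-1]
  ]
}}

```text
clock: 23.28
tcp_pos: [0.4279, -0.0108, 0.142]
orientation: [0.003, 0.653, 0.758, 0.002]
wrist_force: [0.1, 0.5, 0.7]
finger_gap: 0.0854
grip_force: 0.0
```

Run:
```python
from h import *
p=snap('wrist','w7.png'); print(pose()[1]); 
for f in (env.spot_in,env.landmark_of):
  for d in f('fork',p): print(' fork',np.round(d['centre'],4),round(d['confidence'],2),pix(p,d['centre'])[0].round())
q=snap('top')
for d in env.landmark_of('meal_box',q): print('box',np.round(d['centre'],4),round(d['confidence'],2))
go([.5985,-.2885,.15],85)
```

```text
[ 0.42654346 -0.01052485  0.14004052]
 fork [0.4259 0.0115 0.0079] 0.85 [282. 163.]
 fork [ 0.4281 -0.0161  0.0036] 0.66 [279. 195.]
box [ 0.5938 -0.2932 -0.0018] 0.6
shift [-301.2  131.1  -13.5] turn [-0.01 -0.01 -7.65] j5-> -0.36 now 1.21
```

View pics/w7.png

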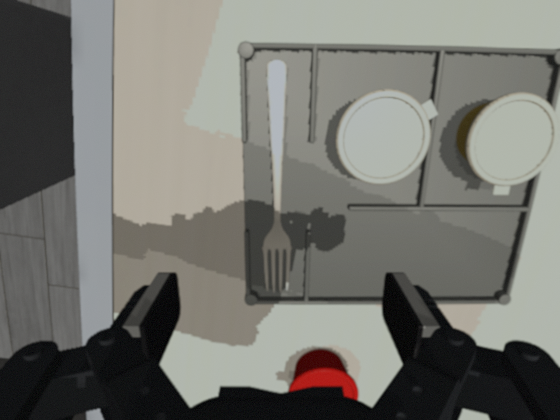

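Run:
```python
from h import *
p=snap('wrist')
c=np.radians(-171.83); Rt=np.array([[np.cos(c),np.sin(c)],[-np.sin(c),np.cos(c)]])
for u,z in (((277,60),.008),((277,293),.005),((252,298),.011),((246,49),.011)):
    print(u,(Rt@(ground(p,[u],z)[0,:2]-[.5167,.0034])).round(4))
```

```text
(277, 60) [ 0.0976 -0.0988]
(277, 293) [0.097  0.0941]
(252, 298) [0.1188 0.0955]
(246, 49) [ 0.1193 -0.1058]
```

Run:
```python
from h import *
p=snap('wrist','w8.png'); print(pose()[1])
c=np.radians(-171.83); Rm=np.array([[np.cos(c),-np.sin(c)],[np.sin(c),np.cos(c)]])
X=np.array([(.119,-.107),(.119,.107),(-.026,.016),(.034,.016),(.066,-.037),(.066,.037),(.119,.037)])
print(pix(p,np.c_[X@Rm.T+[.5167,.0034],np.full(len(X),.011)]).round(1))
im=cv2.imread('pics/w8.png')[30:320,220:420]; cv2.imwrite('pics/crop8.png',cv2.resize(im,None,fx=2.7,fy=2,interpolation=cv2.INTER_CUBIC))
```

```text
[ 0.42431826 -0.01006047  0.13706687]
[[246.4  47.1]
 [252.  309.2]
 [429.4 213.9]
 [355.5 213.4]
 [318.4 147.3]
 [314.8 237.1]
 [250.4 236.7]]
```

View pics/crop8.png

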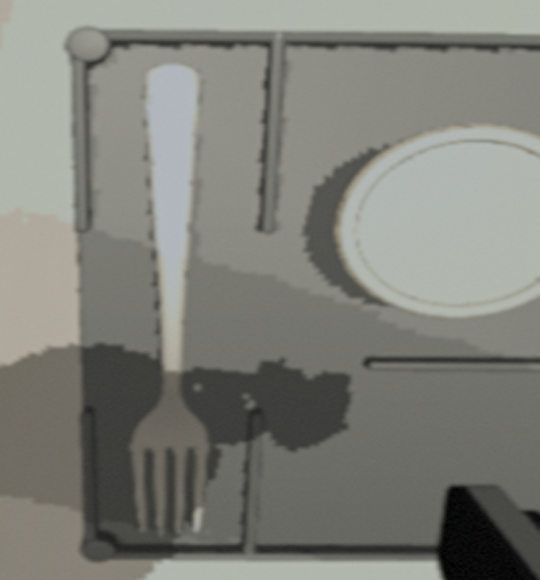

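Run:
```python
from h import *
print(pose()[1]);go([.5985,-.2885,.17],86.5)
```

```text
[ 0.42431826 -0.01006047  0.13706687]
shift [-301.1  131.   -33.5] turn [-0.01 -0.01 -7.8 ] j5-> -0.39 now 1.21
```

Call:
{"api": "move_arm", "payload": {
  "targets": [
    [[-35,15,-20],[0,0,-0.9],-1],
    [[-75,33,-33],[0,0,-1.8],-1],
    [[-115,50,-33],[0,0,-2.7],-1],
    [[-155,67,-33],[0,0,-3.6],-1],
    [[-195,85,-33],[0,0,-4.5],-1]
  ]
}}

```text
clock: 24.25
tcp_pos: [0.5384, -0.1916, 0.1701]
orientation: [-0.001, 0.311, 0.951, 0.0]
wrist_force: [0.5, 0.0, -0.3]
finger_gap: 0.0852
grip_force: 0.0
```

Run:
```python
from h import *
print(pose()[1]);go([.5985,-.2885,.17],86.5)
```

```text
[ 0.53840312 -0.19160544  0.17010964]
shift [-1.057e+02 -4.270e+01 -1.000e-01] turn [ 0.   -0.01 -3.27] j5-> -0.39 now 0.15
```

Call:
{"api": "move_arm", "payload": {
  "targets": [
    [[-35,-14,0],[0,0,-0.9],-1],
    [[-75,-30,0],[0,0,-1.8],-1],
    [[-106,-43,0],[0,0,-2.7],-1],
    [[-106,-43,0],[0,0,-3.27],-1],
    [[-106,-43,0],[0,0,-3.27],-1]
  ]
}}

```text
clock: 24.88
tcp_pos: [0.5974, -0.2882, 0.1695]
orientation: [-0.001, 0.034, 0.999, 0.001]
wrist_force: [-0.8, 0.6, -0.1]
finger_gap: 0.0852
grip_force: 0.0
```

Call:
{"api": "move_arm", "payload": {
  "targets": [
    [[0,0,0],[0,0,0],-1],
    [[0,0,0],[0,0,0],-1]
  ]
}}

```text
clock: 25.12
tcp_pos: [0.5977, -0.2876, 0.1712]
orientation: [-0.0, 0.033, 0.999, 0.0]
wrist_force: [0.3, 0.3, 0.4]
finger_gap: 0.0855
grip_force: 0.0
```

Run:
```python
from h import *
p=snap('wrist','w9.png'); print(pose()[1])
for f in (env.spot_in,env.landmark_of):
  for d in f('meal_box',p): print(' box',np.round(d['centre'],4),round(d['confidence'],2),pix(p,d['centre'])[0].round())
go([.5985,-.2885,.03],86.5)
```

```text
[ 0.59776726 -0.28767729  0.17134005]
 box [ 0.5852 -0.2873  0.0615] 0.76 [280. 184.]
 box [ 0.5957 -0.2884 -0.    ] 0.92 [279. 178.]
shift [ -0.6  -0.6 141.5] turn [-0.    0.   -0.03] j5-> -0.39 now -0.5
```

View pics/w9.png

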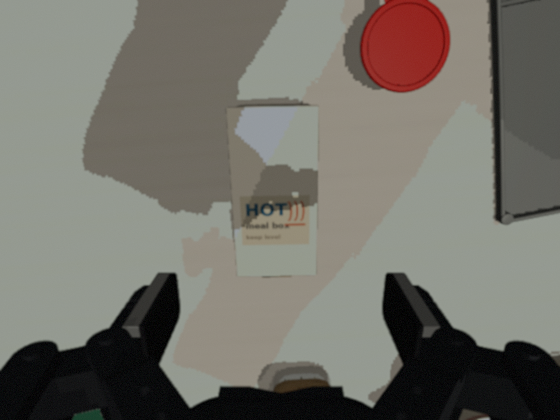

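Run:
```python
from h import *
p=snap('wrist')
g=ground(p,[(228,106),(319,107),(317,276),(237,277)],.06); print(g.round(4),g.mean(0))
e=(g[2]+g[3]-g[0]-g[1])/2; print(np.linalg.norm(e),np.degrees(np.arctan2(e[1],e[0])))
print(pose()[1]);go([g.mean(0)[0],g.mean(0)[1],.026],90+np.degrees(np.arctan2(e[1],e[0])))
```

```text
[[ 0.5274 -0.3195  0.06  ]
 [ 0.5322 -0.2567  0.06  ]
 [ 0.6646 -0.2624  0.06  ]
 [ 0.6613 -0.3272  0.06  ]] [ 0.59633542 -0.29143543  0.06      ]
0.13330531713967636 -2.8981298796312625
[ 0.59786079 -0.28788468  0.17145156]
shift [  1.3  -3.6 145.5] turn [-0.    0.   -0.09] j5-> -0.4 now -0.5
```

Call:
{"api": "move_arm", "payload": {
  "targets": [
    [[1,-2,50],[0,0,0],-1],
    [[1,-2,100],[0,0,0],-1],
    [[1,-2,140],[0,0,0],-1],
    [[1,-2,157],[0,0,0],-1],
    [[1,-2,157],[0,0,0],-0.7]
  ],
  "squeeze": 30
}}

```text
clock: 25.95
tcp_pos: [0.5962, -0.2896, 0.0135]
orientation: [-0.001, 0.033, 0.999, 0.001]
wrist_force: [0.8, 0.8, 1.0]
finger_gap: 0.073
grip_force: 0.0
```

Call:
{"api": "move_arm", "payload": {
  "targets": [
    [[0,0,0],[0,0,0],-0.3],
    [[0,0,0],[0,0,0],0.1],
    [[0,0,0],[0,0,0],0.4],
    [[0,0,0],[0,0,0],0.4],
    [[0,0,0],[0,0,0],0.4]
  ]
}}

```text
clock: 26.58
tcp_pos: [0.5976, -0.2905, 0.0156]
orientation: [0.001, 0.033, 0.999, -0.001]
wrist_force: [-0.9, 1.7, 5.4]
finger_gap: 0.0642
grip_force: 35.3
```

Call:
{"api": "move_arm", "payload": {
  "targets": [
    [[0,0,-15],[0,0,0],0.4],
    [[0,0,-40],[0,0,0],0.4],
    [[0,0,-75],[0,0,0],0.4],
    [[0,0,-95],[0,0,0],0.4],
    [[0,0,-95],[0,0,0],0.4]
  ]
}}

```text
clock: 27.2
tcp_pos: [0.5979, -0.2908, 0.1117]
orientation: [0.002, 0.033, 0.999, -0.001]
wrist_force: [0.1, -0.6, -2.1]
finger_gap: 0.0641
grip_force: 34.8
```

Run:
```python
from h import *
print(pose()[0]['finger_gap']);go([.5511,-.0533,.11],98.2)
```

```text
0.06410068817068745
shift [ 62.4 233.9   1. ] turn [-0.01  0.02 -1.2 ] j5-> -0.24 now -0.51
```

Call:
{"api": "move_arm", "payload": {
  "targets": [
    [[8,30,0],[0,0,-0.2],0.4],
    [[21,78,0],[0,0,-0.5],0.4],
    [[35,130,0],[0,0,-0.8],0.4],
    [[49,182,0],[0,0,-1.1],0.4],
    [[58,220,0],[0,0,-1.2],0.4]
  ]
}}

```text
clock: 27.82
tcp_pos: [0.5514, -0.0643, 0.1079]
orientation: [-0.001, -0.073, 0.997, 0.001]
wrist_force: [-0.2, 0.2, -1.5]
finger_gap: 0.064
grip_force: 34.7
```

Call:
{"api": "move_arm", "payload": {
  "targets": [
    [[0,14,0],[0,0,0],0.4],
    [[0,14,0],[0,0,0],0.4],
    [[0,14,0],[0,0,0],0.4]
  ]
}}

```text
clock: 28.2
tcp_pos: [0.5517, -0.054, 0.1089]
orientation: [0.0, -0.071, 0.997, -0.0]
wrist_force: [0.6, -0.4, -1.6]
finger_gap: 0.0639
grip_force: 34.7
```

Run:
```python
from h import *
print(pose()[0]['finger_gap'],pose()[1]);go([.5511,-.0533,.02],98.2)
```

```text
0.06390844140217175 [ 0.55174049 -0.05399379  0.10890238]
shift [ 0.5  0.8 88.9] turn [-0.    0.   -0.01] j5-> -0.24 now -0.38
```

Call:
{"api": "move_arm", "payload": {
  "targets": [
    [[0,0,30],[0,0,0],0.4],
    [[0,0,55],[0,0,0],0.4],
    [[0,0,75],[0,0,0],0.4],
    [[0,0,85],[0,0,0],0.4],
    [[0,0,86],[0,0,0],0.4]
  ]
}}

```text
clock: 28.82
tcp_pos: [0.5511, -0.0536, 0.0226]
orientation: [-0.001, -0.071, 0.997, 0.0]
wrist_force: [-0.1, -0.2, -1.4]
finger_gap: 0.0641
grip_force: 34.8
```

Call:
{"api": "move_arm", "payload": {
  "targets": [
    [[0,0,2],[0,0,0],0.4],
    [[0,0,4],[0,0,0],0.4],
    [[0,0,4],[0,0,0],0.4]
  ]
}}

```text
clock: 29.2
tcp_pos: [0.5516, -0.0528, 0.0195]
orientation: [0.0, -0.072, 0.997, -0.0]
wrist_force: [-0.7, -0.0, -2.2]
finger_gap: 0.0641
grip_force: 34.8
```

Call:
{"api": "move_arm", "payload": {
  "targets": [
    [[0,0,1],[0,0,0],0.4],
    [[0,0,1.5],[0,0,0],0.4],
    [[0,0,1.5],[0,0,0],-0.5],
    [[0,0,1.5],[0,0,0],-0.8],
    [[0,0,1.5],[0,0,0],-0.8]
  ]
}}

```text
clock: 29.82
tcp_pos: [0.5515, -0.0528, 0.0178]
orientation: [0.0, -0.072, 0.997, -0.0]
wrist_force: [0.0, -0.2, -0.5]
finger_gap: 0.0767
grip_force: 0.0
```

Call:
{"api": "move_arm", "payload": {
  "targets": [
    [[0,0,-10],[0,0,0],-0.8],
    [[0,0,-40],[0,0,0],-0.8],
    [[0,0,-90],[0,0,0],-1],
    [[0,0,-140],[0,0,0],-1],
    [[0,0,-180],[0,0,0],-1]
  ]
}}

```text
clock: 30.45
tcp_pos: [0.5518, -0.0529, 0.2007]
orientation: [0.001, -0.072, 0.997, -0.0]
wrist_force: [0.3, -0.8, -1.0]
finger_gap: 0.0853
grip_force: 0.0
```

Call:
{"api": "move_arm", "payload": {
  "targets": [
    [[80,0,-40],[0,0,0],-1],
    [[110,0,-60],[0,0,0],-1],
    [[110,0,-60],[0,0,0],-1],
    [[110,0,-60],[0,0,0],-1]
  ]
}}

```text
clock: 30.95
tcp_pos: [0.4429, -0.0688, 0.2584]
orientation: [0.001, -0.071, 0.997, -0.0]
wrist_force: [-0.3, -0.6, -0.8]
finger_gap: 0.0856
grip_force: 0.0
```

Run:
```python
from h import *
print(pose()[1]); p=snap('wrist','w10.png')
c=np.radians(-171.83); Rt=np.array([[np.cos(c),np.sin(c)],[-np.sin(c),np.cos(c)]])
for q in (p,snap('top'),snap('side')):
  for t in ('dip_tub_a','fork','meal_box'):
    for d in env.landmark_of(t,q):
      v=np.array(d['centre']); w=Rt@(v[:2]-[.5167,.0034])
      if abs(w).max()<.14: print(t,w.round(3),v[2].round(3),round(d['confidence'],2))
```

```text
[ 0.44294912 -0.0687904   0.25837398]
dip_tub_a [-0.073 -0.042] 0.006 0.96
dip_tub_a [ 0.016 -0.044] 0.003 0.81
fork [0.094 0.001] 0.002 0.67
meal_box [-0.025  0.058] 0.004 0.56
dip_tub_a [-0.073 -0.043] 0.004 0.8
dip_tub_a [ 0.014 -0.047] 0.006 0.56
fork [0.097 0.002] 0.011 0.5
meal_box [-0.023  0.06 ] 0.003 0.6
dip_tub_a [-0.072 -0.04 ] 0.006 0.63
dip_tub_a [ 0.017 -0.048] 0.004 0.54
fork [0.088 0.   ] 0.0 0.44
meal_box [-0.024  0.062] 0.005 0.92
```

View pics/w10.png

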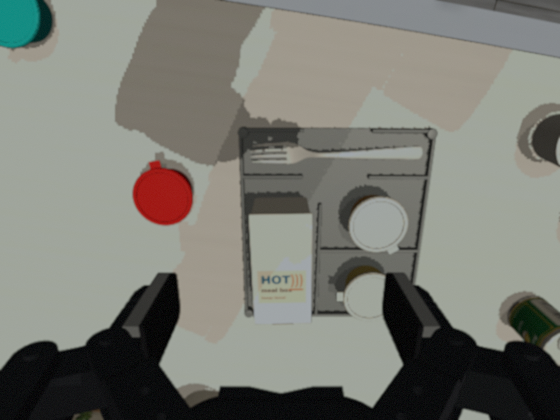

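The picture shows the fork in its slot (250–422, 153), the tubs in their pockets at (378,222) and (366,295), and the box in its bay at (281,260). The network readings from all three cameras agree, so I'm handing in.

```bash
python3 -c "
from workcell import env
print(env.hand_in())"
```

```text
the job is handed in; nothing more can be done
None
```

The job is handed in at about 31 s of the 106 s. Both white-lidded tubs are in their pockets, the fork is in its slot and the meal box went in last; the final views from all three cameras agree on this, and hand-in returned no verdict.

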